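# Hook the bottle shelf into the slotted rack and lock it

### The arm

A 6-joint arm with a two-finger parallel gripper is mounted at the origin on the work surface. World frame = base frame: x ahead of the robot, y to its left, z up, the work surface at z = 0. Lengths are in mm, angles in rad, forces in N, time in s.
With the tool pointing down it reaches from about 350 to 875 mm from the base axis. Payload 4.2 kg.
Tool frame: the origin (TCP) lies midway between the tips of the shut fingers; the grasp point (between the pads) lies 19 mm behind it; y points along the fingers, x is the direction in which the jaws open and shut, and the axes are right-handed (so a half turn about y gives the same grasp; the last joint's range is limited). The gripper opens to 85 mm and grips with 20 to 120 N. Pads are 22 mm wide; open, the fingers measure 114 mm over their backs; the gripper's body (76 mm by 85 mm) begins 54 mm behind the grasp point. The pads swing forward as they close: fully open they stand 13 mm farther back than shut.
Start: joints at [-0.96, 0.385, 0.008, 0, -1.194, -0.259], TCP at [215.382, -586.694, 231.312] pointing down, gripper open.
Joint ranges: [-3.14, 3.14], [-1.21, 2.06], [-1.07, 1.41], [-3.16, 2.05], [-2.99, -0.16], [-3.1, 3.1]. Speed limits (rad/s): [2.79, 2.79, 3.14, 3.14, 3.14, 3.14].

### API

Orientations are given as a unit quaternion [x, y, z, w].
In Python, from bench import read_state, get_image, job_done gives the robot as it stands.
- The arm moves only by the tool play_rows, never from a script. Its argument "series" is a list of rows, each a list of 7 numbers: the shift along the tool's x, y, z in m, then the turn, a rotation vector about the tool's x, y, z in rad, then the finger opening in m, from 0 to 0.0854. In form: [[x, y, z, wx, wy, wz, claw], ...]. A call has 1 to 10 rows; each row shifts and turns the pose as measured when the row begins, along the tool's axes as they then stand; what a row does not reach is not made up. A row lasts 1/10 s, in which the tool goes at most 50 mm and 8.59 degrees, less where a joint would pass 70% of its speed; a pose out of reach is approached as far as the arm can. A call with a gripper value outside its range is refused whole. The fingers move at their own pace and stop on an object; the grip force is fixed at half the most. Time passes only in rows, so rows that do not move let the fingers close. It gives the time, the measured TCP pose, the force and the opening at its end, in the units of the state.
- read_state(): the state, without advancing time (a new reading comes with each control period).
- get_image(name): name is "scene" or "top"; returns a dict with "color" (420x560x3 uint8, red, green, blue), "intrinsics" (3x3 intrinsics, pixels), "origin" and "orientation" of the camera in the world. Camera axes: x right, y down, z forward; pixel columns grow to the right and rows downward; lengths in mm; the calibration is good to about 2 mm. A picture is of the moment at which its call begins. There is no depth.
- job_done(): hands the job in, once; it reports no verdict.
The state is a dict: "clock": time; "joints": joint angles; "joint_vel": joint speeds; "joint_efforts": joint torques, N m; "position": TCP position; "ee_rot": TCP orientation; "contact_force": force on the tool from outside, world axes, zero at the start; "wrist_torque": the same for the moment, N m; "gripper_width": finger opening in mm.
Only numpy, scipy, OpenCV 4.12 (cv2) and the standard library are available. Lean on these libraries where they do the work, as an engineer would, in place of code of your own. Each camera call takes 0.05 s, during which the arm holds its last target. There are 200 camera calls.

### The job

Pick up the white bottle shelf by its blue handle, push the two hooked tabs at its back through the two upright slots of the rack until its back is flat against the slotted rail, then push it down until it sits fully home and the red spring tongue pops out over its back plate. Work gently: do not ram the shelf against the rack, since the rail is not at exactly the same height each time and the slots have to be found by feel. Leave the tip box, the bottle and the beaker where they stand.

Things in the scene. Friction and masses are not known exactly. Their poses are not given: they have to be found in the camera images.
- rack: Grey and aluminium stand fixed on the bench, 240 mm wide, 190 mm high, carrying an upright cream slotted rail that faces the robot at yaw 0. Origin: bench height, mid-width, in the plane of the rail's front face; x points into the rack (the way the tabs go in), y left seen from the robot, z up. Base and posts lie behind the face; in front of it is only bench.
- slots (a point): Nominal middle between the two slots, on the rail's front face (rack x = 0, y = 0, z = 136 mm). The slots are 12 mm wide, 24 mm high, at y = +50 and -50 mm, in a 4 mm thick plate; free space behind. The real rail (slots and tongue together, top at z = 175 mm) sits up to 9 mm higher or lower than nominal each time: not measured, to be found by touch.
- seat (a point): Nominal place of the shelf's origin when fully home: rack x = 0, y = 0, z = 80 mm, shelf yaw = rack yaw (height again up to 9 mm off, with the rail). To get the tabs in, bring the shelf 12 to 16 mm above its seat; from there it goes down until the tabs' necks stand on the slots' lower edges. Friction of the tongue can hold it part-way, so it must be pushed.
- shelf: White steel bottle shelf, loose, 0.3 to 0.6 kg, standing on the bench the same way up as it hangs. Origin: mid-width, at the underside, in the plane of the rear face of its back plate; x points backwards (the way its tabs point), z up. Tray 94 mm deep (x = -94 to 0), 150 mm wide, rim 18 mm high; back plate 5 mm thick, 60 mm high.
- handle (a point): Middle of the blue bar handle over the tray, to grasp from above: bar 70 mm long along the shelf's x, 12 mm wide along its y, 22 mm high; this point is 42 mm in front of the shelf's rear face, 77 mm above its underside, 11 mm below the bar's top. About 60 mm free under the bar and on each side.
- tab_left (a point): Rear end of the left (+y) steel tab, mid-height of its lip: (11, 50, 42) mm in the shelf's frame. Each tab is 7 mm wide: a neck from z = 44 to 52 mm, x = 0 to 6 mm (the gap that takes the 4 mm rail), then a down-turned lip from z = 32 to 52 mm, x = 6 to 11 mm.
- tab_right (a point): The same point of the right (-y) tab: (11, -50, 42) mm in the shelf's frame. Pushes of 5 N to feel for the slots, 12 N to press the back flat and 12 to 15 N downwards are enough; over 40 N against the rack is too much. Once hung and let go, the shelf sags forward about 0.05 rad by the play of its tabs.
- latch (a joint): Red spring tongue, 24 mm wide, 8 mm high, mid-width of the rail, standing 7 mm out of its face. Value: metres pushed in; 0 = out, 0.007 = flush. The shelf's back plate presses it in (4 N at first touch, 7 N flush) as the tabs go in; when the shelf is fully down it springs out over the plate's upper edge (1.5 mm above it) and reads 0 again.
- tip_box: Green box of pipette tips, 85 x 120 x 51 mm, bystander. Origin at the centre of its underside.
- reagent: Amber reagent bottle, 60 mm across, 120 mm high, bystander. Origin at the centre of its underside.
- beaker: Glass beaker, 72 mm across, 90 mm high, bystander. Origin at the centre of its underside.
There are look-alikes about, which are no part of the job. Leave any purple or yellow look-alike of the shelf alone.

How it is judged:
By the outcome, as a careful person would: the job done as asked, in the order asked, and still so for the second after the job is handed in, with the robot touching nothing.
It also fails if it takes over 64 s, if anything falls off the work surface, if the arm or the gripper's body presses on something with over 40 N, if the wrist force passes 120 N, or if a joint passes its speed limit or range.

## Working session

There is one attempt and no reset: what is moved stays moved. The work goes in short steps, Python scripts to look and compute and a tool call to move; the robot and the scene stay as the last step left them, time stands still between calls to the robot, and variables do not carry over. Pictures are saved under pics/ and viewed, about 8 in all and at most 12, crops included, and the job is handed in when it is done.

Besides the shell and the picture viewer there is one more tool, called after ">>>" by a JSON object that holds its "method" and its "body", one argument or row to a line. play_rows: Moves the arm, as the interface text tells. Its arguments: {"type":"object","properties":{"series":{"type":"array","items":{"type":"array","items":{"type":"number"}}}},"required":["series"]}

```bash
mkdir -p pics; ls
cat > h.py <<'E'
import numpy as np,cv2
from scipy.spatial.transform import Rotation as R
from bench import read_state,get_image,job_done
def grab(n,f=None):
    d=get_image(n)
    if f: cv2.imwrite('pics/'+f,cv2.cvtColor(d['color'],cv2.COLOR_RGB2BGR))
    return d
def ray(d,u,v):
    K=np.array(d['intrinsics']);r=R.from_quat(d['orientation']).apply(np.linalg.inv(K)@[u,v,1]) 
    return np.array(d['origin'],float),r/np.linalg.norm(r)
def plane(d,u,v,z):
    o,r=ray(d,u,v);return o+r*(z-o[2])/r[2]
def tri(d1,p1,d2,p2):
    o1,r1=ray(d1,*p1);o2,r2=ray(d2,*p2)
    t=np.linalg.lstsq(np.c_[r1,-r2],o2-o1,rcond=None)[0]
    a,b=o1+t[0]*r1,o2+t[1]*r2
    return (a+b)/2,np.linalg.norm(a-b)
def proj(d,P):
    K=np.array(d['intrinsics']);c=R.from_quat(d['orientation']).inv().apply(np.array(P,float)-d['origin'])
    q=K@c;return q[:2]/q[2]
E
python3 - <<'E'
from h import *
a=grab('scene','s1.png');b=grab('top','t1.png')
for d in(a,b):print(d['intrinsics'],d['origin'],d['orientation'])
print(read_state())
E
```

```text
pics
[[386.9055643    0.         274.55144108]
 [  0.         386.9055643  216.20604484]
 [  0.           0.           1.        ]] [1037.33882709 -304.84259629 1035.60310015] [ 0.84250793  0.44073108 -0.14252514 -0.27499654]
[[380.48533652   0.         281.03821054]
 [  0.         380.48533652 212.10310811]
 [  0.           0.           1.        ]] [ 443.2960417   103.35593196 1270.10246357] [-0.70007063  0.71341502 -0.02156654  0.02179462]
{'clock': 0.1, 'joints': array([-9.60404596e-01,  3.85471445e-01,  6.78450569e-03, -4.40675423e-04,
       -1.19400449e+00, -2.58563352e-01]), 'joint_vel': array([ 0.0005571 , -0.00081577,  0.00268835,  0.00166917,  0.00055101,
        0.00138475]), 'joint_efforts': array([-1.84786654e-04, -3.93319523e+01,  1.88929850e+01,  4.19808358e+00,
       -2.61054418e-03,  1.24995847e-05]), 'position': array([ 215.20477393, -586.2327288 ,  230.34370733]), 'ee_rot': array([ 0.40424686,  0.58012078, -0.57938814, -0.40540566]), 'contact_force': array([-0.05311486, -0.34954504,  0.53235861]), 'wrist_torque': array([0.03658547, 0.05398611, 0.01601257]), 'gripper_width': 85.51469474125454}
```

View pics/s1.png

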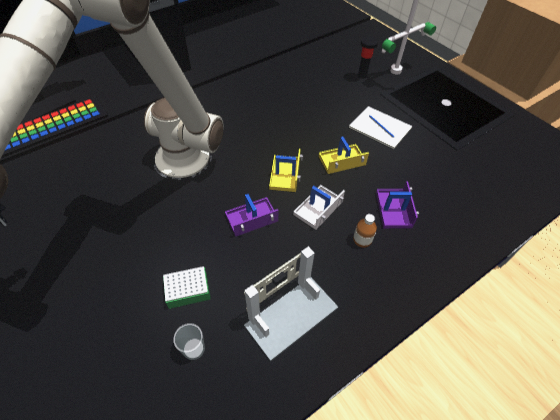

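View pics/t1.png

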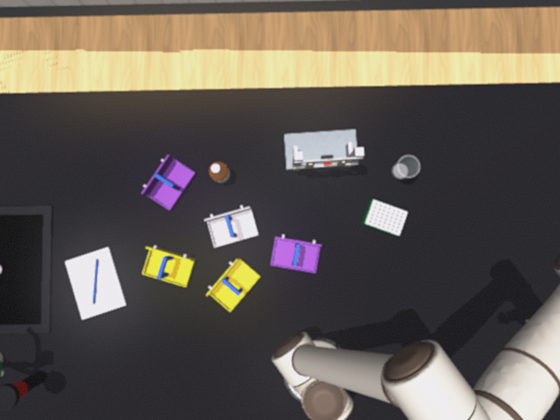

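Run:
```python
from h import *
s=cv2.imread('pics/s1.png');t=cv2.imread('pics/t1.png')
f=lambda i,x,y,w,h:cv2.resize(i[y:y+h,x:x+w],(400,300),interpolation=cv2.INTER_CUBIC)
m=np.vstack([np.hstack([f(t,192,196,80,60),f(t,275,118,100,75)]),np.hstack([f(s,280,174,80,60),f(s,232,240,120,90)])])
m=cv2.convertScaleAbs(m,alpha=1.2,beta=15)
cv2.imwrite('pics/c1.png',m)
for n,i,(x,y,w,h) in(('t',t,(205,203,55,45)),('s',s,(292,180,55,48))):
    hsv=cv2.cvtColor(i[y:y+h,x:x+w],cv2.COLOR_BGR2HSV)
    mk=cv2.inRange(hsv,(100,120,40),(130,255,255))
    n_,l,st,c=cv2.connectedComponentsWithStats(mk)
    for k in range(1,n_):
        if st[k,4]>8:
            p=cv2.findNonZero((l==k).astype('u1'));print(n,st[k],c[k]+[x,y],cv2.minAreaRect(p))
```

```text
t [20 13 10 21 67] [229.35820896 225.62686567] ((24.622638702392578, 22.679244995117188), (21.15352439880371, 3.5713741779327393), 74.05460357666016)
s [ 18   5  21  23 183] [319.15846995 195.19125683] ((27.990564346313477, 16.283018112182617), (21.016162872314453, 17.856870651245117), 15.945395469665527)
```

View pics/c1.png

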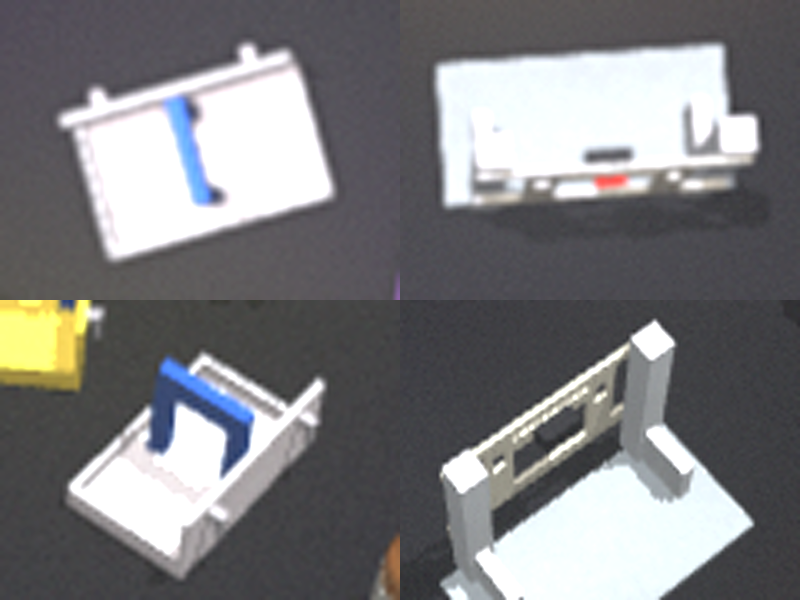

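Run:
```python
from h import *
a=grab('scene');b=grab('top')
T=lambda x,y:(192+x/5-.5+.1,196+y/5-.4); S=lambda x,y:(280+x/5-.4,174+(y-300)/5-.4)
TR=lambda x,y:(275+(x-400)/4-.4,118+y/4-.4); SR=lambda x,y:(232+(x-400)*.3-.35,240+(y-300)*.3-.35)
print('bar rear(front?) ends')
for p,q in((T(178,97),S(248,408)),(T(203,205),S(170,362))):print(tri(b,p,a,q))
for n,p in(('tabL',(98,93)),('tabR',(248,48)),('plateL',(63,120)),('plateR',(290,53)),('frontL',(112,258)),('frontR',(333,197))):
    print(n,T(*p),plane(b,*T(*p),60 if 'pl' in n else 48 if 'tab' in n else 18))
for n,p,q in(('shelf plate L/scene',(290,53),(185,525)),('plate',(63,120),(322,383)),('postR outer rear top',(755,115),(482,487)),):print(n,p,q)
print(tri(b,T(290,53),a,S(185,522)),tri(b,T(63,120),a,S(322,382)))
for p in((443,207),(437,63),(722,45),(735,190)):print('base',plane(b,*TR(*p),10))
for p in((753,522),(448,590)):print('base s',plane(a,*SR(*p),10))
print('posttops scene z190')
for p in((632,343),(655,322),(673,335),(650,360),(445,470),(465,452),(490,462),(465,490)):print(p,plane(a,*SR(*p),190))
print('posttops top z190')
for p in((720,115),(757,115),(757,152),(720,152),(473,172),(507,172),(507,195),(473,195)):print(p,plane(b,*TR(*p),190))
print(R.from_quat(read_state()['ee_rot']).as_matrix().round(3))
```

```text
bar rear(front?) ends
(array([509.9825212 , 269.67969709, 102.64486254]), np.float64(2.570327006798759))
(array([444.64190435, 258.14506717,  91.30460128]), np.float64(6.618491536906785))
tabL (211.2, 214.2) [515.83439747 327.83061903  48.        ]
tabR (241.2, 205.2) [543.04993965 230.95399521  48.        ]
plateL (204.2, 219.6) [498.32729169 348.03904845  60.        ]
plateR (249.6, 206.2) [538.36427956 202.94976702  60.        ]
frontL (214.0, 247.2) [409.06514959 324.98400376  18.        ]
frontR (258.20000000000005, 235.0) [446.25927768 179.46627558  18.        ]
shelf plate L/scene (290, 53) (185, 525)
plate (63, 120) (322, 383)
postR outer rear top (755, 115) (482, 487)
(array([538.08573134, 202.72569221,  66.50318016]), np.float64(0.7717615255983568)) (array([498.70830862, 348.0498584 ,  63.45105351]), np.float64(1.7487751855741411))
base [663.4905475  85.9309909  10.       ]
base [785.62036628  88.58535917  10.        ]
base [ 796.39767785 -151.25509899   10.        ]
base [ 673.18156561 -158.32788207   10.        ]
base s [782.23994324  90.60908171  10.        ]
base s [ 68
[... 306 characters left out ...]
2  190.        ]
(465, 452) [ 668.36079049 -114.17403094  190.        ]
(490, 462) [ 685.11884008 -103.73964021  190.        ]
(465, 490) [ 693.02276589 -130.05053738  190.        ]
posttops top z190
(720, 115) [ 694.92925937 -111.87647887  190.        ]
(757, 115) [ 694.42249696 -138.45174046  190.        ]
(757, 152) [ 667.55415698 -137.58657637  190.        ]
(720, 152) [ 668.05956111 -111.05132431  190.        ]
(473, 172) [656.93867599  66.42043323 190.        ]
(507, 172) [656.47478514  42.04927264 190.        ]
(507, 195) [639.83501167  42.41748666 190.        ]
(473, 195) [640.29813081  66.76587227 190.        ]
[[-0.344 -0.001 -0.939]
 [ 0.939  0.001 -0.344]
 [ 0.001 -1.     0.   ]]
```

The crops show the white shelf with its blue bar (top view about px (230,226), scene px (319,195)). Its tabs point towards the rack, whose front face is along top px row ~165.

Look-alikes, top-view px:
- Purple shelves at (297,254) and (167,182).
- Yellow shelves at (168,266) and (233,285).
- White notepad with a blue pen at (95,280).

I choose the white one at (232,226). Handle is about (478,264), shelf yaw about 0.27, and rack yaw about 0.045. Setting out now.

>>> {"method": "play_rows", "body": {
  "series": [
    [0.039,0,-0.03,0,0,0,0.085],
    [0.039,0,-0.03,0,0,0,0.085],
    [0.039,0,-0.03,0,0,0,0.085],
    [0.039,0,-0.03,0,0,0,0.085],
    [0.039,0,-0.03,0,0,0,0.085],
    [0.039,0,-0.03,0,0,0,0.085],
    [0.039,0,-0.03,0,0,0,0.085],
    [0.039,0,-0.03,0,0,0,0.085],
    [0.039,0,-0.03,0,0,0,0.085],
    [0.039,0,-0.03,0,0,0,0.085]
  ]
}}

```text
clock: 1.2
position: [364.1, -111.7, 228.1]
ee_rot: [0.408, 0.578, -0.576, -0.409]
contact_force: [2.5, -0.1, -0.7]
gripper_width: 85.1
```

```bash
cat >> h.py <<'E'
def step(dw,yaw=None):
    s=read_state();M=R.from_quat(s['ee_rot']).as_matrix()
    cy=np.arctan2(-M[0,0],M[1,0])
    print('pos',s['position'].round(1),'yaw',cy.round(4),'tilt',M[:,1].round(4),'F',s['contact_force'].round(1),'T',s['wrist_torque'].round(2),'w',s['gripper_width'].round(1),'t',round(s['clock'],2))
    if dw is not None:print('tool shift',(M.T@(np.array(dw,float)-s['position'])).round(1),'turn y',None if yaw is None else (cy-yaw).round(4))
E
python3 - <<'E'
from h import *
step((478,264,150),.27)
b=get_image('top');a=get_image('scene')
# rack: red tongue, and slots
i=cv2.cvtColor(cv2.imread('pics/t1.png'),cv2.COLOR_BGR2HSV)[118:193,275:375]
m=cv2.inRange(i,(0,120,80),(8,255,255))|cv2.inRange(i,(172,120,80),(180,255,255))
p=cv2.findNonZero(m);c=p.reshape(-1,2).mean(0)+[275,118];print('tongue',c,plane(b,*c,145))
TR=lambda x,y:(275+(x-400)/4-.4,118+y/4-.4); SR=lambda x,y:(232+(x-400)*.3-.35,240+(y-300)*.3-.35)
for p,q in(((540,184),(601,393)),((673,177),(499,463))):print('slot',tri(b,TR(*p),a,SR(*q)),plane(b,*TR(*p),136))
E
```

```text
Traceback (most recent call last):
  File "h.py", line 24, in step
    print('pos',s['position'].round(1),'yaw',cy.round(4),'tilt',M[:,1].round(4),'F',s['contact_force'].round(1),'T',s['wrist_torque'].round(2),'w',s['gripper_width'].round(1),'t',round(s['clock'],2))
                                                                                                                                                   ^^^^^^^^^^^^^^^^^^^^^^^^
AttributeError: 'float' object has no attribute 'round'
```

>>> {"method": "play_rows", "body": {
  "series": [
    [0.039,0,-0.029,0,0,0,0.085],
    [0.039,0,-0.029,0,0,0,0.085],
    [0.039,0,-0.029,0,0,0,0.085],
    [0.039,0,-0.029,0,0,0,0.085],
    [0.039,0,-0.029,0,0,0,0.085],
    [0.039,0,-0.029,0,0,0,0.085],
    [0.039,0,-0.029,0,0,0,0.085],
    [0.03,0,-0.02,0,0.04,0,0.085],
    [0.01,0,-0.01,0,0.04,0,0.085],
    [0,0,0,0,0,0,0.085]
  ]
}}

```text
clock: 2.2
position: [478.9, 279.7, 230.6]
ee_rot: [0.429, 0.565, -0.56, -0.429]
contact_force: [-0.4, -0.0, -0.4]
gripper_width: 85.0
```

```bash
sed -i "s/s\['gripper_width'\].round(1)/round(s['gripper_width'],1)/" h.py
python3 - <<'E'
from h import *
step((478,264,150),.27)
b=get_image('top');a=get_image('scene')
i=cv2.cvtColor(cv2.imread('pics/t1.png'),cv2.COLOR_BGR2HSV)[118:193,275:375]
m=cv2.inRange(i,(0,120,80),(8,255,255))|cv2.inRange(i,(172,120,80),(180,255,255))
p=cv2.findNonZero(m);c=p.reshape(-1,2).mean(0)+[275,118];print('tongue',c,plane(b,*c,145))
TR=lambda x,y:(275+(x-400)/4-.4,118+y/4-.4); SR=lambda x,y:(232+(x-400)*.3-.35,240+(y-300)*.3-.35)
for p,q in(((540,184),(601,393)),((673,177),(499,463))):print('slot',tri(b,TR(*p),a,SR(*q)),plane(b,*TR(*p),136))
E
```

```text
pos [478.9 279.7 230.6] yaw 0.2677 tilt [ 0.0049  0.0055 -1.    ] F [-0.4 -0.  -0.4] T [-0.13  0.04 -0.03] w 85.0 t 2.2
tool shift [-15.3  80.5   5.5] turn y -0.0023
tongue [326.88888889 162.83333333] [657.16948183 -36.59769662 145.        ]
slot (array([659.53664062,  14.83640587, 129.29265482]), np.float64(2.473096325804674)) [657.54064542  14.36217877 136.        ]
slot (array([663.29897561, -85.50305654, 128.99528563]), np.float64(3.594062498104708)) [660.95477157 -85.82879618 136.        ]
```

>>> {"method": "play_rows", "body": {
  "series": [
    [-0.008,0.02,0.003,0,0,0,0.085],
    [-0.007,0.03,0.002,0,0,0,0.085],
    [0,0.03,0,0,0,0,0.085],
    [0,0.02,0,0,0,0,0.085],
    [0,0.01,0,0,0,0,0.06],
    [0,0,0,0,0,0,0.06]
  ]
}}

```text
clock: 2.9
position: [476.6, 255.0, 120.9]
ee_rot: [0.43, 0.565, -0.558, -0.43]
contact_force: [-0.7, 0.4, -0.2]
gripper_width: 60.3
```

Run:
```python
from h import *
step((478,264,58),.27)
a=grab('scene','s2.png');b=grab('top','t2.png')
s=cv2.imread('pics/s2.png')[140:260,240:400];t=cv2.imread('pics/t2.png')[160:280,150:310]
cv2.imwrite('pics/c2.png',np.hstack([cv2.resize(x,(400,300),interpolation=cv2.INTER_CUBIC) for x in(s,t)]))
```

```text
pos [476.6 255.  120.9] yaw 0.264 tilt [ 0.0074  0.0081 -0.9999] F [-0.7  0.4 -0.2] T [0.05 0.01 0.02] w 60.3 t 2.9
tool shift [ 8.  63.  -3.2] turn y -0.006
```

View pics/c2.png

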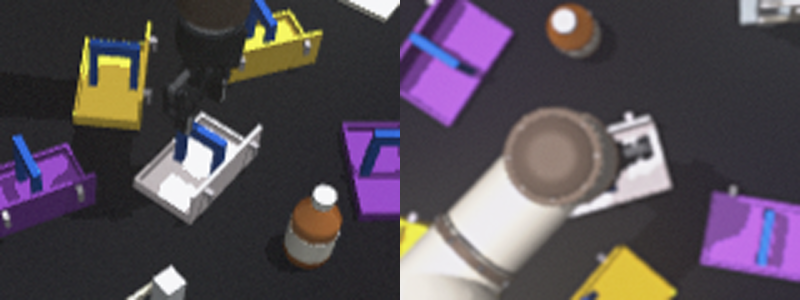

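```bash
cat >> h.py <<'E'
def plan(p,yaw):
    step(p,yaw);s=read_state();M=R.from_quat(s['ee_rot'])
    c,n=np.cos(yaw),np.sin(yaw);D=R.from_matrix(np.c_[[-n,c,0],[0,0,-1],[-c,-n,0]])
    print('rotvec',(M.inv()*D).as_rotvec().round(4))
E
python3 -c "
from h import *
plan((478,264,58),.27)"
```

```text
pos [477.7 256.2 122.6] yaw 0.2646 tilt [ 0.0104  0.0104 -0.9999] F [-0.2  1.1 -0.6] T [-0.03  0.04  0.03] w 60.1 t 3.0
tool shift [ 7.  64.7 -1.5] turn y -0.0054
rotvec [ 0.0128 -0.0054  0.0073]
```

>>> {"method": "play_rows", "body": {
  "series": [
    [0.004,0,-0.001,-0.004,-0.003,-0.004,0.06],
    [0.003,0,-0.001,-0.004,-0.003,-0.004,0.06],
    [0,0,0,0,0,0,0.06]
  ]
}}

```text
clock: 3.3
position: [479.4, 265.3, 126.2]
ee_rot: [0.428, 0.575, -0.551, -0.427]
contact_force: [-0.6, -0.1, -0.1]
gripper_width: 60.0
```

```bash
python3 -c "
from h import *
plan((478,264,58),.27)"
```

```text
pos [479.4 265.3 126.2] yaw 0.2719 tilt [ 0.0217  0.0257 -0.9994] F [-0.6 -0.1 -0.1] T [ 0.01  0.11 -0.03] w 60.0 t 3.3
tool shift [-2.2 68.1  3.6] turn y 0.0019
rotvec [0.0278 0.0016 0.0189]
```

>>> {"method": "play_rows", "body": {
  "series": [
    [-0.001,0.015,0.002,0.014,0,0.01,0.06],
    [-0.001,0.015,0.002,0.014,0,0.009,0.06],
    [0,0.01,0,0,0,0,0.06],
    [0,0.005,0,0,0,0,0.06],
    [0,0,0,0,0,0,0.06]
  ]
}}

```text
clock: 3.8
position: [475.8, 262.8, 76.6]
ee_rot: [-0.427, -0.562, 0.565, 0.428]
contact_force: [0.4, 0.1, -0.4]
gripper_width: 59.9
```

```bash
python3 -c "
from h import *
plan((478,264,58),.27)"
```

```text
pos [475.8 262.8  76.6] yaw 0.2722 tilt [-0.0032 -0.0032 -1.    ] F [ 0.4  0.1 -0.4] T [0.01 0.03 0.  ] w 59.9 t 3.8
tool shift [ 0.6 18.6 -2.5] turn y 0.0022
rotvec [-0.004   0.0022 -0.0023]
```

>>> {"method": "play_rows", "body": {
  "series": [
    [0,0.009,-0.001,-0.002,0,-0.001,0.06],
    [0,0.008,-0.001,-0.002,0,-0.001,0.06],
    [0,0.001,0,0,0,0,0.06],
    [0,0,0,0,0,0,0.06]
  ]
}}

```text
clock: 4.2
position: [478.1, 263.3, 56.8]
ee_rot: [0.428, 0.563, -0.563, -0.427]
contact_force: [-0.4, -0.6, 0.3]
gripper_width: 60.0
```

```bash
python3 -c "
from h import *
plan((478,264,58),.27)"
```

```text
pos [478.1 263.3  56.8] yaw 0.2722 tilt [ 5.e-04 -2.e-04 -1.e+00] F [-0.4 -0.6  0.3] T [ 0.06 -0.01  0.03] w 60.0 t 4.2
tool shift [ 0.7 -1.2 -0.1] turn y 0.0022
rotvec [ 0.0004  0.0022 -0.0003]
```

Well placed; close the fingers.

>>> {"method": "play_rows", "body": {
  "series": [
    [0,0,0,0,0,0,0.02],
    [0,0,0,0,0,0,0.02],
    [0,0,0,0,0,0,0.0],
    [0,0,0,0,0,0,0.0],
    [0,0,0,0,0,0,0.0],
    [0,0,0,0,0,0,0.0]
  ]
}}

```text
clock: 4.8
position: [478.6, 264.0, 57.8]
ee_rot: [0.428, 0.564, -0.562, -0.427]
contact_force: [0.2, 0.6, -0.7]
gripper_width: 11.0
```

```bash
python3 -c "
from h import *
plan((478,264,58),.27)"
```

```text
pos [478.6 264.   57.8] yaw 0.2725 tilt [ 0.0025  0.0019 -1.    ] F [ 0.2  0.6 -0.7] T [ 0.07 -0.08 -0.1 ] w 11.0 t 4.8
tool shift [ 0.1 -0.2  0.6] turn y 0.0025
rotvec [0.0029 0.0025 0.0012]
```

>>> {"method": "play_rows", "body": {
  "series": [
    [0,-0.005,0,0.001,0,0,0.0],
    [0,-0.015,0,0,0,0,0.0],
    [0,-0.025,0,0,0,0,0.0],
    [0,-0.025,0,0,0,0,0.0],
    [0,-0.025,0,0,0,0,0.0],
    [0,-0.02,0,0,0,0,0.0],
    [0,-0.01,0,0,0,0,0.0],
    [0,0,0,0,0,0,0.0]
  ]
}}

```text
clock: 5.6
position: [473.5, 259.7, 182.5]
ee_rot: [-0.426, -0.557, 0.568, 0.431]
contact_force: [0.3, 0.1, -4.0]
gripper_width: 11.3
```

```bash
python3 -c "
from h import *
plan((570,-39,185),.042)"
```

```text
pos [473.5 259.7 182.5] yaw 0.2682 tilt [-0.014  -0.008  -0.9999] F [ 0.3  0.1 -4. ] T [ 0.04 -0.07 -0.01] w 11.3 t 5.6
tool shift [-313.6   -1.5  -13.8] turn y 0.2262
rotvec [-0.0151  0.2262 -0.0058]
```

>>> {"method": "play_rows", "body": {
  "series": [
    [-0.015,0,-0.001,-0.005,0,-0.002,0.0],
    [-0.03,0,-0.001,-0.005,0,-0.002,0.0],
    [-0.036,0,-0.001,-0.005,0,-0.002,0.0],
    [-0.036,0,-0.001,0,0,0,0.0],
    [-0.036,0,-0.001,0,0,0,0.0],
    [-0.036,0,-0.001,0,0,0,0.0],
    [-0.036,0,-0.001,0,0,0,0.0],
    [-0.036,0,-0.001,0,0,0,0.0],
    [-0.03,0,-0.001,0,0,0,0.0],
    [-0.015,0,0,0,0,0,0.0]
  ]
}}

```text
clock: 6.6
position: [556.3, -50.4, 166.4]
ee_rot: [-0.422, -0.554, 0.57, 0.435]
contact_force: [-0.8, 0.3, -3.0]
gripper_width: 11.1
```

```bash
python3 -c "
from h import *
plan((570,-39,170),.042)"
```

```text
pos [556.3 -50.4 166.4] yaw 0.2687 tilt [-0.0294 -0.0063 -0.9995] F [-0.8  0.3 -3. ] T [ 0.07 -0.11  0.03] w 11.1 t 6.6
tool shift [  7.4  -4.  -16.1] turn y 0.2267
rotvec [-0.0301  0.2267 -0.0017]
```

>>> {"method": "play_rows", "body": {
  "series": [
    [0.003,-0.001,-0.002,-0.01,0.06,0,0.0],
    [0.003,-0.001,-0.002,-0.01,0.07,0,0.0],
    [0,-0.001,-0.002,-0.008,0.06,0,0.0],
    [0,-0.001,0,0,0.03,0,0.0],
    [0,0,0,0,0,0,0.0],
    [0,0,0,0,0,0,0.0]
  ]
}}

```text
clock: 7.2
position: [553.4, -51.7, 159.0]
ee_rot: [-0.487, -0.501, 0.514, 0.498]
contact_force: [-0.5, 0.2, -3.8]
gripper_width: 10.8
```

```bash
python3 -c "
from h import *
plan((570,-39,155),.042)"
```

```text
pos [553.4 -51.7 159. ] yaw 0.0295 tilt [-0.0237 -0.0034 -0.9997] F [-0.5  0.2 -3.8] T [ 0.02 -0.11  0.04] w 10.8 t 7.2
tool shift [ 12.2   3.6 -17. ] turn y -0.0125
rotvec [-0.0238 -0.0126 -0.0026]
```

>>> {"method": "play_rows", "body": {
  "series": [
    [0.004,0,-0.004,-0.008,-0.004,-0.001,0.0],
    [0.004,0,-0.004,-0.008,-0.004,-0.001,0.0],
    [0.004,0,-0.004,-0.008,-0.004,0,0.0],
    [0,0,-0.003,0,0,0,0.0],
    [0,0,0,0,0,0,0.0],
    [0,0,0,0,0,0,0.0]
  ]
}}

```text
clock: 7.8
position: [568.7, -38.0, 157.3]
ee_rot: [-0.489, -0.511, 0.511, 0.489]
contact_force: [0.3, 1.2, -4.6]
gripper_width: 10.9
```

Run:
```python
from h import *
plan((579,-39,152),.042)
a=grab('scene','s3.png');b=grab('top','t3.png')
s=cv2.imread('pics/s3.png')[210:330,200:360];t=cv2.imread('pics/t3.png')[130:230,260:393]
cv2.imwrite('pics/c3.png',np.vstack([cv2.resize(s,(400,300),interpolation=cv2.INTER_CUBIC) ,cv2.resize(t,(400,300),interpolation=cv2.INTER_CUBIC)]))
```

```text
pos [568.7 -38.  157.3] yaw 0.0443 tilt [-2.e-04 -5.e-04 -1.e+00] F [ 0.3  1.2 -4.6] T [-0.01  0.01 -0.01] w 10.9 t 7.8
tool shift [ -1.5   5.3 -10.2] turn y 0.0023
rotvec [-0.0002  0.0023 -0.0005]
```

View pics/c3.png

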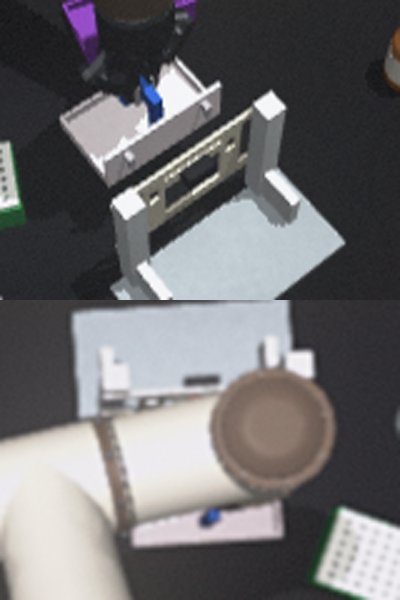

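Run:
```python
from h import *
a=get_image('scene');s=read_state();p=s['position'];yaw=.0443
c,n=np.cos(yaw),np.sin(yaw);X=np.array([c,n,0]);Y=np.array([-n,c,0])
o=p+42*X-[0,0,57.8]
tl=o+8.5*X+50*Y+[0,0,44];tr=o+8.5*X-50*Y+[0,0,44]
print('pred tabs',proj(a,tl),proj(a,tr),'obs (282.1,252.1),(250.9,272.5)')
g=cv2.cvtColor(a['color'],cv2.COLOR_RGB2BGR)
cv2.imwrite('pics/c4.png',cv2.resize(g[235:305,235:315],(800,700),interpolation=cv2.INTER_CUBIC)[:600])
r=np.array([661,-35.5,0]);X=np.array([np.cos(.042),np.sin(.042),0]);Y=np.array([-X[1],X[0],0])
for z in(127,136,145):print(z,proj(a,r+4*X+50*Y+[0,0,z]),proj(a,r+4*X-50*Y+[0,0,z]))
```

```text
pred tabs [281.95194405 253.45361126] [251.3266406  273.80779088] obs (282.1,252.1),(250.9,272.5)
127 [292.13684869 268.93867015] [261.56037835 289.9679289 ]
136 [292.27047466 267.29678262] [261.47191306 288.42220027]
145 [292.40602838 265.6312085 ] [261.3821246  286.85335208]
```

View pics/c4.png

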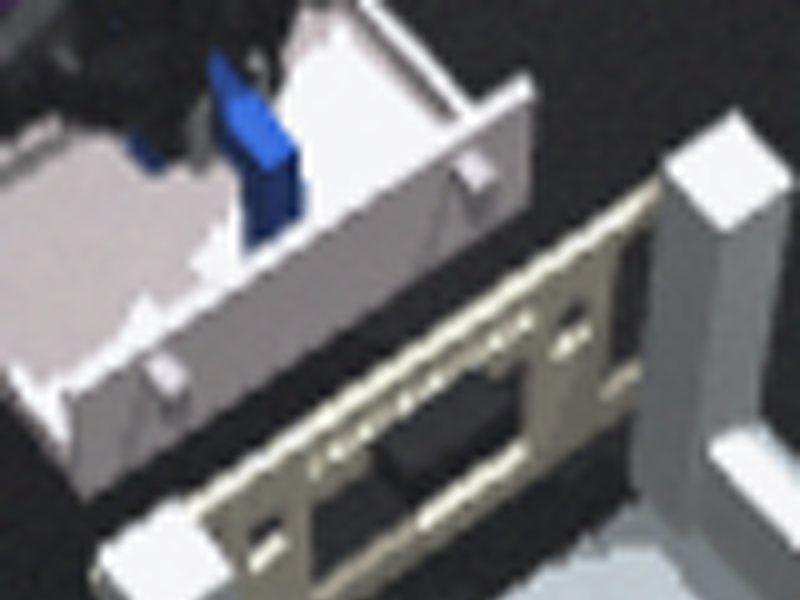

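>>> {"method": "play_rows", "body": {
  "series": [
    [-0.001,0.002,-0.006,0,0.001,0,0.0],
    [0,0.002,-0.008,0,0.001,0,0.0],
    [0,0,-0.008,0,0,0,0.0],
    [0,0,-0.005,0,0,0,0.0],
    [0,0,0,0,0,0,0.0],
    [0,0,0,0,0,0,0.0]
  ]
}}

```text
clock: 8.55
position: [598.6, -38.3, 152.6]
ee_rot: [-0.49, -0.51, 0.51, 0.489]
contact_force: [0.1, 0.2, -3.6]
gripper_width: 10.9
```

```bash
python3 -c "
from h import *
plan((608,-37.9,151),.042)"
```

```text
pos [598.6 -38.3 152.6] yaw 0.0413 tilt [-1.e-04 -6.e-04 -1.e+00] F [ 0.1  0.2 -3.6] T [-0.05  0.05 -0.03] w 10.9 t 8.55
tool shift [ 0.   1.6 -9.4] turn y -0.0007
rotvec [-0.0001 -0.0007 -0.0006]
```

>>> {"method": "play_rows", "body": {
  "series": [
    [0,0,-0.003,0,0,0,0.0],
    [0,0,-0.003,0,0,0,0.0],
    [0,0,-0.001,0,0,0,0.0],
    [0,0,-0.001,0,0,0,0.0]
  ]
}}

```text
clock: 8.95
position: [606.7, -38.0, 152.7]
ee_rot: [-0.49, -0.51, 0.511, 0.49]
contact_force: [0.6, -0.0, -3.8]
gripper_width: 11.3
```

>>> {"method": "play_rows", "body": {
  "series": [
    [0,0,-0.001,0,0,0,0.0],
    [0,0,-0.001,0,0,0,0.0]
  ]
}}

```text
clock: 9.15
position: [608.7, -37.9, 152.8]
ee_rot: [-0.49, -0.51, 0.511, 0.49]
contact_force: [-0.1, 1.0, -3.5]
gripper_width: 11.2
```

>>> {"method": "play_rows", "body": {
  "series": [
    [0,0,-0.001,0,0,0,0.0],
    [0,0,-0.001,0,0,0,0.0]
  ]
}}

```text
clock: 9.35
position: [609.7, -37.9, 152.6]
ee_rot: [-0.489, -0.509, 0.511, 0.49]
contact_force: [-2.8, 0.8, -1.8]
gripper_width: 11.2
```

>>> {"method": "play_rows", "body": {
  "series": [
    [0,0,-0.001,0,0,0,0.0],
    [0,0,-0.001,0,0,0,0.0]
  ]
}}

```text
clock: 9.55
position: [609.8, -38.0, 152.1]
ee_rot: [-0.488, -0.508, 0.512, 0.492]
contact_force: [-5.0, -0.4, -2.4]
gripper_width: 11.0
```

```bash
python3 -c "
from h import *
plan((612,-37.9,151),.042)"
```

```text
pos [609.8 -38.  152.1] yaw 0.041 tilt [-0.0084 -0.0011 -1.    ] F [-5.  -0.4 -2.4] T [ 0.09  1.1  -0.02] w 11.0 t 9.55
tool shift [ 0.   1.1 -2.2] turn y -0.001
rotvec [-0.0084 -0.001  -0.0008]
```

>>> {"method": "play_rows", "body": {
  "series": [
    [0,0.001,0.0005,-0.004,0,0,0.0],
    [0,0.001,-0.0005,-0.004,0,0,0.0],
    [0,0.001,-0.0008,0,0,0,0.0],
    [0,0.001,-0.0008,0,0,0,0.0]
  ]
}}

```text
clock: 9.95
position: [609.8, -38.2, 149.1]
ee_rot: [-0.489, -0.509, 0.511, 0.49]
contact_force: [-7.6, 1.6, 5.9]
gripper_width: 11.4
```

```bash
python3 -c "
from h import *
plan((612,-37.9,149),.042)"
```

```text
pos [609.8 -38.2 149.1] yaw 0.0414 tilt [-0.0029 -0.0015 -1.    ] F [-7.6  1.6  5.9] T [0.52 1.97 0.11] w 11.4 t 9.95
tool shift [ 0.2  0.1 -2.2] turn y -0.0006
rotvec [-0.003  -0.0006 -0.0014]
```

>>> {"method": "play_rows", "body": {
  "series": [
    [0,-0.002,0.0005,-0.002,0,-0.001,0.0],
    [0,-0.0015,-0.001,0,0,0,0.0],
    [0,0,-0.0015,-0.003,0,0,0.0],
    [0,0,-0.0015,-0.003,0,0,0.0]
  ]
}}

```text
clock: 10.35
position: [611.6, -38.2, 151.8]
ee_rot: [0.49, 0.51, -0.51, -0.489]
contact_force: [-5.7, 0.6, -1.7]
gripper_width: 10.8
```

```bash
python3 -c "
from h import *
plan((612,-37.9,152),.042)"
```

```text
pos [611.6 -38.2 151.8] yaw 0.041 tilt [ 9.e-04 -1.e-04 -1.e+00] F [-5.7  0.6 -1.7] T [0.18 1.39 0.05] w 10.8 t 10.35
tool shift [ 0.2 -0.2 -0.4] turn y -0.001
rotvec [ 0.0009 -0.001  -0.0002]
```

>>> {"method": "play_rows", "body": {
  "series": [
    [0,0,-0.002,-0.002,0,0,0.0],
    [0,0,-0.002,-0.002,0,0,0.0],
    [0,0,-0.002,-0.002,0,0,0.0]
  ]
}}

```text
clock: 10.65
position: [615.1, -38.2, 150.8]
ee_rot: [-0.49, -0.51, 0.51, 0.49]
contact_force: [-6.4, 1.1, -1.9]
gripper_width: 11.0
```

```bash
python3 -c "
from h import *
plan((617,-37.9,152),.042)"
```

```text
pos [615.1 -38.2 150.8] yaw 0.0408 tilt [-0.e+00 -5.e-04 -1.e+00] F [-6.4  1.1 -1.9] T [0.16 1.81 0.11] w 11.0 t 10.65
tool shift [ 0.2 -1.2 -1.9] turn y -0.0012
rotvec [-0.0001 -0.0012 -0.0005]
```

>>> {"method": "play_rows", "body": {
  "series": [
    [0,-0.001,-0.002,-0.002,0,0,0.0],
    [0,0,-0.002,-0.002,0,0,0.0],
    [0,0,-0.002,-0.002,0,0,0.0]
  ]
}}

```text
clock: 10.95
position: [616.5, -38.4, 149.9]
ee_rot: [-0.488, -0.508, 0.512, 0.491]
contact_force: [-7.6, -0.4, 0.2]
gripper_width: 10.8
```

```bash
python3 -c "
from h import *
plan((617,-37.9,151),.042)"
```

```text
pos [616.5 -38.4 149.9] yaw 0.0404 tilt [-0.0066 -0.0012 -1.    ] F [-7.6 -0.4  0.2] T [0.16 2.3  0.08] w 10.8 t 10.95
tool shift [ 0.4 -1.1 -0.6] turn y -0.0016
rotvec [-0.0067 -0.0016 -0.0009]
```

>>> {"method": "play_rows", "body": {
  "series": [
    [0,-0.001,-0.003,-0.004,0,0,0.0],
    [0,-0.001,-0.003,-0.003,0,0,0.0],
    [0,0,-0.003,-0.003,0,0,0.0]
  ]
}}

```text
clock: 11.25
position: [616.7, -38.7, 149.6]
ee_rot: [-0.485, -0.505, 0.516, 0.494]
contact_force: [-10.5, 0.4, 1.2]
gripper_width: 11.1
```

```bash
python3 -c "
from h import *
plan((617,-37.9,151),.042)"
```

```text
pos [616.7 -38.7 149.6] yaw 0.0414 tilt [-0.0192 -0.0025 -0.9998] F [-10.5   0.4   1.2] T [0.26 2.91 0.25] w 11.1 t 11.25
tool shift [ 0.7 -1.4 -0.3] turn y -0.0006
rotvec [-0.0193 -0.0006 -0.0017]
```

>>> {"method": "play_rows", "body": {
  "series": [
    [0,0.001,-0.002,-0.015,0,-0.001,0.0],
    [0,0.003,-0.002,-0.01,0,-0.001,0.0],
    [0,0.003,-0.002,-0.006,0,0,0.0]
  ]
}}

```text
clock: 11.55
position: [616.5, -39.3, 141.4]
ee_rot: [-0.489, -0.509, 0.511, 0.49]
contact_force: [-7.4, 0.5, -0.3]
gripper_width: 11.5
```

```bash
python3 -c "
from h import *
plan((617,-38,137),.042)"
```

```text
pos [616.5 -39.3 141.4] yaw 0.0418 tilt [-0.0028 -0.001  -1.    ] F [-7.4  0.5 -0.3] T [0.05 2.21 0.14] w 11.5 t 11.55
tool shift [ 1.3  4.4 -0.6] turn y -0.0002
rotvec [-0.0028 -0.0002 -0.0008]
```

>>> {"method": "play_rows", "body": {
  "series": [
    [0.001,0.003,-0.002,-0.006,0,0,0.0],
    [0.001,0.003,-0.002,-0.006,0,0,0.0]
  ]
}}

```text
clock: 11.75
position: [616.7, -38.8, 136.8]
ee_rot: [-0.49, -0.51, 0.512, 0.488]
contact_force: [-16.7, 0.1, 20.6]
gripper_width: 11.1
```

```bash
python3 -c "
from h import *
plan((617,-38,137),.042)"
```

```text
pos [616.7 -38.8 136.8] yaw 0.0434 tilt [ 3.0e-04 -4.1e-03 -1.0e+00] F [-16.7   0.1  20.6] T [0.34 4.62 0.28] w 11.1 t 11.75
tool shift [ 0.8 -0.2 -0.3] turn y 0.0014
rotvec [ 0.0001  0.0014 -0.0041]
```

>>> {"method": "play_rows", "body": {
  "series": [
    [0,0,0,0,0,0,0.0],
    [0,0.001,-0.001,0,0,-0.002,0.0],
    [0,0.001,-0.001,0,0,0,0.0]
  ]
}}

```text
clock: 12.05
position: [616.7, -39.1, 137.0]
ee_rot: [-0.488, -0.51, 0.513, 0.489]
contact_force: [-10.6, 2.9, 7.5]
gripper_width: 11.0
```

Run:
```python
from h import *
plan((617,-38,137),.042)
a=grab('scene','s5.png');b=grab('top','t5.png')
s=cv2.imread('pics/s5.png')[215:305,230:350];t=cv2.imread('pics/t5.png')[130:220,260:380]
cv2.imwrite('pics/c5.png',np.hstack([cv2.resize(x,(400,300),interpolation=cv2.INTER_CUBIC) for x in(s,t)]))
```

```text
pos [616.7 -39.1 137. ] yaw 0.0453 tilt [-0.0033 -0.0031 -1.    ] F [-10.6   2.9   7.5] T [0.82 2.67 0.11] w 11.0 t 12.05
tool shift [ 1.   0.  -0.3] turn y 0.0033
rotvec [-0.0035  0.0033 -0.003 ]
```

View pics/c5.png

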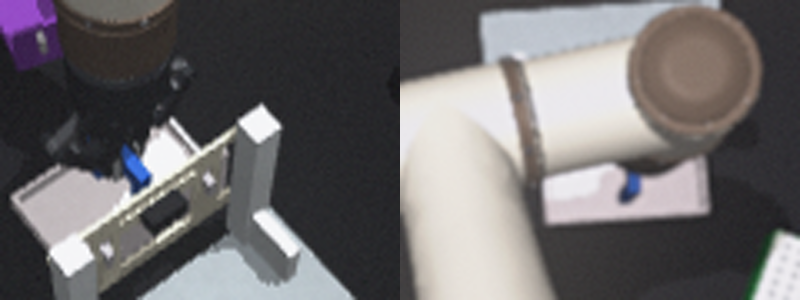

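>>> {"method": "play_rows", "body": {
  "series": [
    [0.0005,0.002,-0.002,-0.003,0,-0.004,0.0],
    [0.0005,0.002,-0.002,-0.003,0,-0.004,0.0],
    [0,0.002,-0.001,-0.003,0,-0.003,0.0]
  ]
}}

```text
clock: 12.45
position: [616.7, -39.0, 137.0]
ee_rot: [0.486, 0.512, -0.512, -0.49]
contact_force: [-10.3, 3.4, 7.4]
gripper_width: 11.2
```

```bash
python3 -c "
from h import *
plan((617,-38,137),.042)"
```

```text
pos [616.7 -39.  137. ] yaw 0.0475 tilt [-0.0046  0.005  -1.    ] F [-10.3   3.4   7.4] T [0.59 2.46 0.08] w 11.2 t 12.45
tool shift [ 1.  -0.  -0.4] turn y 0.0055
rotvec [-0.0043  0.0055  0.0052]
```

>>> {"method": "play_rows", "body": {
  "series": [
    [0,0,0,0,0,0,0.0],
    [0,0,0,0,0,0,0.0],
    [0,0,0,0,0,0,0.0]
  ]
}}

```text
clock: 12.75
position: [616.8, -39.1, 137.6]
ee_rot: [0.486, 0.512, -0.511, -0.49]
contact_force: [-5.0, -0.5, -1.6]
gripper_width: 11.2
```

```bash
python3 -c "
from h import *
plan((617,-38,137),.042)"
```

```text
pos [616.8 -39.1 137.6] yaw 0.0476 tilt [-0.0037  0.0051 -1.    ] F [-5.  -0.5 -1.6] T [0.12 1.26 0.06] w 11.2 t 12.75
tool shift [ 1.   0.6 -0.3] turn y 0.0056
rotvec [-0.0035  0.0056  0.0052]
```

>>> {"method": "play_rows", "body": {
  "series": [
    [0.0005,0.002,-0.0015,-0.002,0.003,0.004,0.0],
    [0,0.003,-0.0015,-0.002,0.002,0.002,0.0],
    [0,0.003,-0.0015,0,0,0,0.0]
  ]
}}

```text
clock: 13.05
position: [616.7, -39.2, 136.9]
ee_rot: [-0.487, -0.508, 0.515, 0.49]
contact_force: [-16.0, 3.6, 14.2]
gripper_width: 10.9
```

```bash
python3 -c "
from h import *
plan((617,-38,137),.042)"
```

```text
pos [616.7 -39.2 136.9] yaw 0.0454 tilt [-0.009  -0.0046 -0.9999] F [-16.    3.6  14.2] T [1.07 3.82 0.1 ] w 10.9 t 13.05
tool shift [ 1.2 -0.1 -0.4] turn y 0.0034
rotvec [-0.0092  0.0034 -0.0042]
```

>>> {"method": "play_rows", "body": {
  "series": [
    [0,0,0.0005,0,0,0,0.0],
    [0,0,0.0005,0,0,0,0.0],
    [0,0,0.0005,0,0,0,0.0]
  ]
}}

```text
clock: 13.35
position: [616.7, -39.0, 138.1]
ee_rot: [-0.488, -0.509, 0.514, 0.488]
contact_force: [-2.4, -0.2, -3.0]
gripper_width: 11.4
```

```bash
python3 -c "
from h import *
plan((617,-38,137),.042)"
```

```text
pos [616.7 -39.  138.1] yaw 0.0463 tilt [-0.0042 -0.0044 -1.    ] F [-2.4 -0.2 -3. ] T [-0.03  0.72  0.15] w 11.4 t 13.35
tool shift [ 1.   1.1 -0.3] turn y 0.0043
rotvec [-0.0044  0.0043 -0.0042]
```

>>> {"method": "play_rows", "body": {
  "series": [
    [0,0.002,-0.0015,-0.003,0.002,-0.003,0.0],
    [0,0.003,-0.0015,-0.003,0.002,-0.002,0.0],
    [0,0.003,-0.0015,0,0,0,0.0]
  ]
}}

```text
clock: 13.65
position: [616.6, -39.2, 136.8]
ee_rot: [-0.487, -0.509, 0.514, 0.49]
contact_force: [-15.0, 2.4, 15.2]
gripper_width: 11.1
```

```bash
python3 -c "
from h import *
plan((617,-38,137),.042)"
```

```text
pos [616.6 -39.2 136.8] yaw 0.0454 tilt [-0.0085 -0.002  -1.    ] F [-15.    2.4  15.2] T [1.   3.7  0.19] w 11.1 t 13.65
tool shift [ 1.2 -0.2 -0.4] turn y 0.0034
rotvec [-0.0086  0.0034 -0.0016]
```

>>> {"method": "play_rows", "body": {
  "series": [
    [0,0.0015,-0.001,0,0,0,0.0],
    [0,0.001,-0.0005,0,0,0,0.05],
    [0,0,0,0,0,0,0.05],
    [0,0,0,0,0,0,0.05],
    [0,0,0,0,0,0,0.05]
  ]
}}

```text
clock: 14.15
position: [624.0, -38.8, 139.4]
ee_rot: [0.49, 0.513, -0.511, -0.486]
contact_force: [0.1, 0.0, -0.5]
gripper_width: 50.1
```

```bash
python3 -c "
from h import *
plan((617,-38,240),.042)"
```

```text
pos [624.  -38.8 139.4] yaw 0.047 tilt [ 0.0063 -0.002  -1.    ] F [ 0.1  0.  -0.5] T [0.02 0.01 0.02] w 50.1 t 14.15
tool shift [   0.9 -100.7    6.3] turn y 0.005
rotvec [ 0.0062  0.005  -0.0022]
```

>>> {"method": "play_rows", "body": {
  "series": [
    [0,-0.01,0.003,0.003,0,-0.001,0.05],
    [0,-0.02,0.002,0.003,0,-0.001,0.05],
    [0,-0.03,0,0,0,0,0.05],
    [0,-0.03,0,0,0,0,0.05],
    [0,-0.02,0.01,0,0,0,0.05],
    [-0.02,0,0.03,0,0,0,0.05],
    [-0.03,0,0.04,0,0,0,0.05],
    [-0.03,0,0.04,0,0,0,0.05],
    [-0.035,0,0.035,0,0,0,0.05],
    [-0.035,0,0.035,0,0,0,0.05]
  ]
}}

```text
clock: 15.15
position: [437.6, -198.7, 258.7]
ee_rot: [0.489, 0.516, -0.512, -0.482]
contact_force: [1.2, -1.8, -1.0]
gripper_width: 49.9
```

>>> {"method": "play_rows", "body": {
  "series": [
    [-0.04,0,0.02,0,0,0,0.05],
    [-0.04,0,0.01,0,0,0,0.05],
    [-0.04,0,0,0,0,0,0.05],
    [-0.03,0,0,0,0,0,0.05],
    [-0.01,0,0,0,0,0,0.05],
    [0,0,0,0,0,0,0.05]
  ]
}}

```text
clock: 15.75
position: [410.1, -369.8, 265.9]
ee_rot: [0.494, 0.516, -0.509, -0.48]
contact_force: [-0.3, 0.6, -0.3]
gripper_width: 49.9
```

Run:
```python
from h import *
step(None)
a=grab('scene','s6.png');b=grab('top','t6.png')
s=cv2.imread('pics/s6.png')[215:305,230:350];t=cv2.imread('pics/t6.png')[135:210,275:375]
cv2.imwrite('pics/c6.png',np.hstack([cv2.resize(x,(400,300),interpolation=cv2.INTER_CUBIC) for x in(s,t)]))
```

```text
pos [ 410.1 -369.8  265.9] yaw 0.0509 tilt [ 0.0212 -0.0078 -0.9997] F [-0.3  0.6 -0.3] T [0.02 0.07 0.02] w 49.9 t 15.75
```

View pics/c6.png

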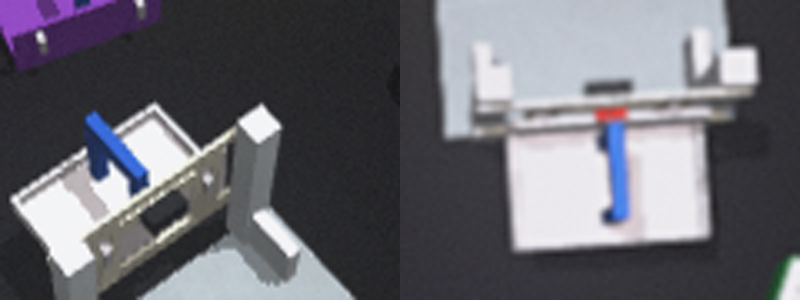

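Run:
```python
from h import *
for f in('t1','t6'):
    i=cv2.cvtColor(cv2.imread(f'pics/{f}.png'),cv2.COLOR_BGR2HSV)[118:193,275:375]
    m=cv2.inRange(i,(0,100,60),(8,255,255))|cv2.inRange(i,(172,100,60),(180,255,255))
    p=cv2.findNonZero(m).reshape(-1,2);print(f,len(p),p.mean(0)+[275,118],np.ptp(p,axis=0)+1, np.bincount(p[:,1])[30:])
b=get_image('top')
r=np.array([659.5,-36,0]);X=np.array([np.cos(.042),np.sin(.042),0])
for n,x,z in(('plate top rear',0,139.2),('plate top front',-5,139.2),('sagged front top',-8,139.2),('tongue tip top',-7,148.7),('tongue tip bottom',-7,140.7),('tongue root top',0,148.7)):print(n,proj(b,r+x*X+[0,0,z]))
t=cv2.imread('pics/t6.png');print(t[158:176,327].tolist())
```

```text
t1 21 [327.04761905 162.9047619 ] [8 3] [0 0 0 0 0 0 0 0 0 0 0 0 0 0 8 7 6]
t6 21 [327.04761905 162.9047619 ] [8 3] [0 0 0 0 0 0 0 0 0 0 0 0 0 0 8 7 6]
plate top rear [326.43875711 162.43659235]
plate top front [326.55226335 164.08328541]
sagged front top [326.62039632 165.07172519]
tongue tip top [326.97638116 164.14987613]
tongue tip bottom [326.65705859 164.64933855]
tongue root top [326.81598152 161.82517975]
[[138, 132, 135], [196, 192, 193], [198, 197, 197], [131, 135, 158], [76, 81, 173], [68, 70, 202], [102, 96, 192], [148, 115, 138], [182, 111, 84], [202, 113, 70], [203, 114, 70], [200, 113, 72], [198, 109, 70], [195, 106, 66], [194, 108, 71], [196, 116, 87], [202, 129, 110], [201, 134, 116]]
```

The red mask is identical to the first picture (21 px, same centroid), so the tongue is fully out again and nothing hides it. Handing in.

Run:
```python
from h import *
a=cv2.imread('pics/t1.png').astype(int);b=cv2.imread('pics/t6.png').astype(int)
d=abs(a-b).max(2)
for n,(x,y) in{'reagent':(219,172),'beaker':(406,167),'tipbox':(386,217),'purpleR':(297,254),'yellow':(233,285)}.items():print(n,d[y-12:y+12,x-12:x+12].mean().round(1))
print(job_done())
```

```text
reagent 4.4
beaker 3.0
tipbox 2.7
purpleR 3.7
yellow 4.5
the job is handed in; nothing more can be done
None
```

The white shelf is hung on the rack and fully home. I handed the job in at about 16 s of the 64 s allowed, with the gripper clear of everything.

I gripped the shelf by its blue handle and felt for the slots with pushes of about 5 to 8 N. The back then went flat at about 10 N, and I pressed the shelf down onto its stop. The rail turned out to sit about 1 mm below nominal height.

- **Tongue:** in the last top view the red tongue shows exactly as it did before the shelf was there (21 px, same centroid), so it is fully out over the back plate.
- **Tabs:** the pictures taken from behind the rail show both tabs through their slots.
- **Bystanders:** the tip box, bottle, beaker and two of the look-alike shelves (one purple, one yellow) show only noise-level change. I did not compare the other two look-alikes by pixel, but the arm did not work near them.

- **Push above your figure:** the first downward push peaked at about 24 N, above the 12 to 15 N you suggested but below the 40 N limit.
- **Left-hand bearing:** while I pressed down, the moment readings showed the left tab taking more of the load than the right.
- **Lift when eased off:** the hand rose about 1 mm, so I pressed the shelf back down, about 19 N by the readings, before letting go.

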